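# Pack the horn pieces and show the box's tag to the camera

### The job

Pick up the black tray and tip all four horn pieces off it into the packing box with the red tag, then put the empty tray back down flat on the bare counter. Then turn the sprung inspection mirror by its orange fin until the red tag is centred in the mirror for the camera in the stand, and finish while still holding the mirror there with the gripper, keeping still. Leave the whetstone, tea tin, yellow carton and oil jar where they are.

Things in the scene. Friction and masses are not known exactly. Their poses are not given: they have to be found in the camera images.
- tray: loose black lacquered tray, mm: floor 120 (x) x 80 (y), 4 thick, walls 20 high on the -x and both y sides, fully open at its +x end; about 160 g; slippery (the pieces start to slide at 15 to 23 degrees of tilt). Origin: centre of its underside, z up. A brown grip bar bridges it over its middle along y: 10 thick (x), 80 long (y), 55 to 85 above the underside
- tray_grip (a point): centre of the tray's grip bar, 70 above the tray's underside; axes as the tray. Grip it from above across its 10 mm thickness (along tray x)
- tray_lip (a point): middle of the open +x edge of the tray, at its underside, 60 in front of the tray's origin; the pieces slide off here when this end goes down (mm)
- piece0: loose cream-coloured polished horn piece (knife-handle ferrule blank), 22 x 20 x 18, about 14 g, lying in the tray. Origin: centre of its underside (mm)
- piece1: loose cream-coloured polished horn piece (knife-handle ferrule blank), 22 x 20 x 18, about 14 g, lying in the tray. Origin: centre of its underside (mm)
- piece2: loose cream-coloured polished horn piece (knife-handle ferrule blank), 22 x 20 x 18, about 14 g, lying in the tray. Origin: centre of its underside (mm)
- piece3: loose cream-coloured polished horn piece (knife-handle ferrule blank), 22 x 20 x 18, about 14 g, lying in the tray. Origin: centre of its underside (mm)
- red_box: open pale wooden packing box with the red tag, fixed to the counter: 140 x 140 outside, walls 60 high and 5 thick, floor 5 thick. Origin: centre of its underside; its tag stands outside its +x wall (mm)
- blue_box: open pale wooden packing box with the blue tag, fixed to the counter: 140 x 140 outside, walls 60 high and 5 thick, floor 5 thick. Origin: centre of its underside; its tag stands outside its +x wall (mm)
- red_tag (a point): centre of the red tag: an upright red cylinder 22 diameter, 40 tall (80 to 120 above the counter) on a steel strip, 84 from the centre of its box along the box's +x (the side away from the robot) (mm)
- blue_tag (a point): centre of the blue tag, same make, on the other box (mm)
- mirror_stand: inspection stand, fixed: grey round foot, 80 mm diameter, 54 tall, whose camera looks straight up into a 45 degree mirror in an aluminium turret (66 x 66 mm, 56 to 151 above the counter) that turns about the stand's vertical axis. Origin: centre of the underside, on that axis; +x is where the mirror faces when left alone, roughly towards the robot
- mirror_view (a point): middle of the mirror, on the turning axis, 100 above the counter, turning with the turret; its +x axis points out of the turret's open side, level: the camera sees whatever lies along it. Its view is narrow: the tag is centred when the tag's middle lies within 15 of this axis, sideways (mm)
- fin (a point): on the turning axis, 172 above the counter: middle of the orange grip fin on top of the turret, 40 long (along mirror_view x), 8 thick (along y), from 151 to 191 above the counter; grip it from above across its thickness (mm)
- turret (a joint): angle of the mirror turret, rad, 0 when left alone, positive counter-clockwise seen from above, stops at +-1.7. A spring (0.08 N m per rad) turns it back to 0 (within about 0.06) when let go
- whetstone: reddish whetstone on a dark wooden base, 190 x 80 x 44 mm; bystander, to be left alone. Origin: centre of its underside
- tea_tin: dark green tea tin, 68 diameter, 95 tall mm; bystander, to be left alone. Origin: centre of its underside
- yellow_carton: yellow carton, 80 x 110 x 55 mm; bystander, to be left alone. Origin: centre of its underside
- oil_jar: small amber oil jar with a black cap, 44 diameter, 55 tall mm; bystander, to be left alone. Origin: centre of its underside
Things that resemble listed ones, but are neither listed nor needed, are in the scene too. Several things have the shape of the mirror_stand; the one meant has the colours described above. What is shaped like the tray but pink is not meant.

How it is judged:
By the outcome, as a careful person would: the job done as asked, in the order asked, and still so for the second after the job is handed in, while the arm keeps its last pose, push and grip.
It also fails if it takes over 72 s, if anything falls off the work surface, if the arm or the gripper's body presses on something with over 40 N, if the wrist force passes 120 N, or if a joint passes its speed limit or range.

### The arm

A 6-joint arm with a two-finger parallel gripper is mounted at the origin on the work surface. World frame = base frame: x ahead of the robot, y to its left, z up, the work surface at z = 0. Lengths are in mm, angles in degrees, forces in N, time in s.
With the tool pointing down it reaches from about 300 to 850 mm from the base axis. Payload 4.2 kg.
Tool frame: the origin (TCP) lies between the finger pads; the fingertips stand 19 mm ahead of it and the grasp point (between the pads) is the TCP (env.tips_ahead is the distance from the TCP to the fingertips, in mm); z points along the fingers, y is the direction in which the jaws open and shut (so a half turn about z gives the same grasp; the last joint's range is limited). The gripper opens to 91 mm and grips with 3 to 60 N. Pads are 32 mm wide; open, the fingers measure 118 mm over their backs; the gripper's body (76 mm by 178 mm) begins 60 mm behind the grasp point.
Start: joints at [-73.224, 18.312, 89.639, -0, 72.044, -1.146], TCP at [176.944, -547.112, 232.976] pointing down, gripper open.
Joint ranges: [-177.97, 177.97], [-48.28, 115.42], [12.27, 149.76], [-77.06, 257.06], [2.81, 150.46], [-146.56, 146.56]. Speed limits (degrees/s): [147.25, 147.25, 180, 180, 180, 180].

### API

Orientations are given as [roll, pitch, yaw] about the fixed x, y, z axes, in that order (R = Rz(yaw) Ry(pitch) Rx(roll)).
In Python, from workcell import telemetry, viewer, job_done, env gives the robot as it stands. The module is installed in compiled form; this text tells all that it offers.
- The arm moves only by the shell command python3 -m jog 'ROWS' [FORCE]. ROWS is JSON, a list of rows, each a list of 3 entries, a list of its own where there are three numbers: the shift along the tool's x, y, z in cm, then the turn about the tool's z in degrees, then the opening, from 0 (shut) to 1 (fully open). A call has 1 to 10 rows; each row shifts and turns the pose as measured when the row begins, along the tool's axes as they then stand; what a row does not reach is not made up. A row lasts 1/8 s, in which the tool goes at most 62.5 mm and 10.7 degrees, less where a joint would pass 70% of its speed; a pose out of reach is approached as far as the arm can. A call is refused whole if a number of a shift passes 6.25 or a number of a turn 10.7, either way. A call with a gripper value outside its range is refused whole. The fingers move at their own pace and stop on an object; FORCE is the grip in N (left out, the last holds). Time passes only in rows, so rows that do not move let the fingers close. It gives the time, the measured TCP pose, the force and the opening at its end, in the units of the state.
- telemetry.state(): the state, without advancing time (a new reading comes with each control period).
- viewer.grab_frame(name): name is "side" or "top"; returns a dict with "color" (384x512x3 uint8, red, green, blue), "K" (3x3 intrinsics, pixels), "rvec" (rotation vector, rad) and "tvec" (3), from world to camera coordinates, as OpenCV has them. Camera axes: x right, y down, z forward; pixel columns grow to the right and rows downward; lengths in mm; the calibration is good to about 2 mm. A picture is of the moment at which its call begins. There is no depth.
- job_done(): hands the job in, once; it reports no verdict.
The state is a dict: "time_s": time; "qpos": joint angles; "qvel": joint speeds; "effort": joint torques, N m; "ee_pos": TCP position; "ee_rot": TCP orientation; "force": force on the tool from outside, world axes, zero at the start; "torque": the same for the moment, N m; "gripper_width": finger opening in mm.
Only numpy, scipy, OpenCV 4.12 (cv2) and the standard library are available. Lean on these libraries where they do the work, as an engineer would, in place of code of your own. Each camera call takes 0.05 s, during which the arm holds its last target. There are 200 camera calls.

## Working session

There is one attempt and no reset: what is moved stays moved. The work goes in short steps, Python scripts to look and compute and a shell command to move; the robot and the scene stay as the last step left them, time stands still between calls to the robot, and variables do not carry over. Pictures are saved under pics/ and viewed, about 8 in all and at most 12, crops included, and the job is handed in when it is done.

```bash
mkdir -p pics; python3 - <<'E'
from workcell import telemetry, viewer
import cv2
for n in("top","side"):
    f=viewer.grab_frame(n); cv2.imwrite(f"pics/{n}0.png",cv2.resize(f["color"][...,::-1],(800,600),interpolation=cv2.INTER_CUBIC))
    print(n,f["K"],f["rvec"],f["tvec"])
print(telemetry.state())
E
```

```text
top [[416.40171858   0.         253.9528905 ]
 [  0.         416.40171858 193.62825951]
 [  0.           0.           1.        ]] [ 2.13955876 -2.12515592  0.16609509] [   2.81602213  509.90238681 1179.59115515]
side [[422.39283307   0.         245.34325493]
 [  0.         422.39283307 188.72092027]
 [  0.           0.           1.        ]] [ 2.09915294 -0.22835463  0.12195394] [-497.96046357  185.40041029 1098.39294522]
{'time_s': 0.1, 'qpos': array([-7.32231499e+01,  1.83477766e+01,  8.97009226e+01,  2.91594535e-03,
        7.20437272e+01, -1.14620165e+00]), 'qvel': array([ 0.00308653, -0.12401924, -0.32236429, -0.03618037, -0.06349565,
        0.01149433]), 'effort': array([ 9.01786971e-04, -4.13331985e+01, -2.32509702e+01,  7.29536475e-02,
        4.22155182e-02, -6.79448476e-05]), 'ee_pos': array([ 176.83778336, -546.67698323,  232.19614267]), 'ee_rot': array([-1.79907648e+02, -4.62077317e-03,  1.79221468e+01]), 'force': array([0.01829079, 0.03039288, 0.73711268]), 'torque': array([ 0.01455774, -0.01996632,  0.00407988]), 'gripper_width': 91.1901653144279}
```

View pics/top0.png

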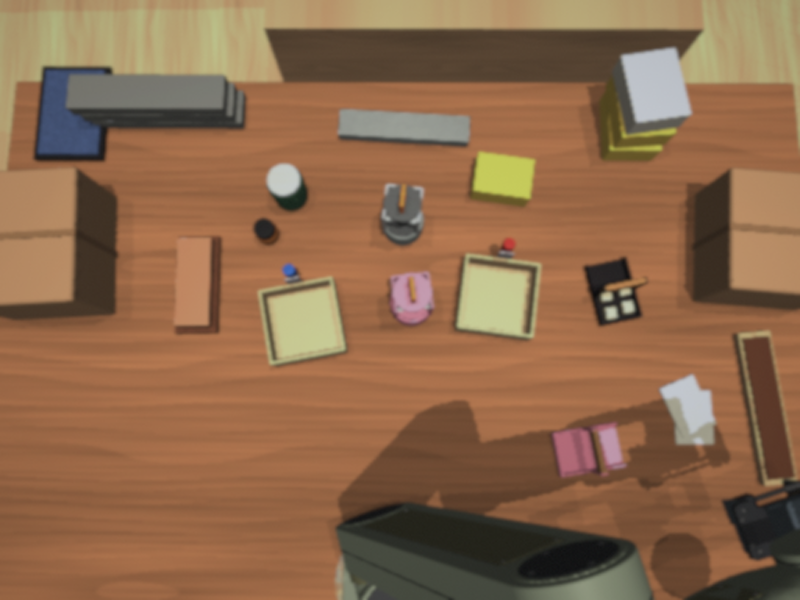

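View pics/side0.png

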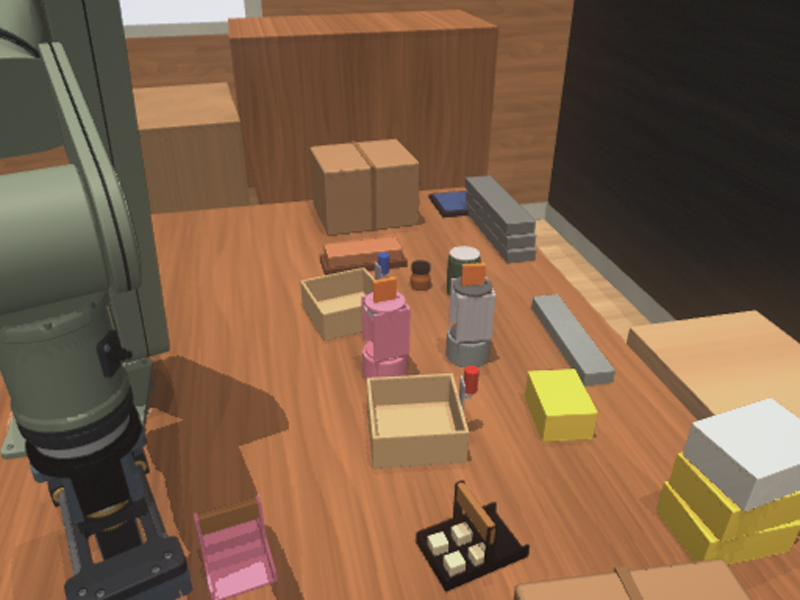

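```bash
cat > h.py <<'E'
import numpy as np, cv2
from workcell import viewer
def ray(f,u,v):
    R=cv2.Rodrigues(f["rvec"])[0]; t=np.ravel(f["tvec"])
    return -R.T@t, R.T@np.linalg.inv(f["K"])@np.array([u,v,1.])
def w(f,u,v,z):
    c,d=ray(f,u,v); return np.round((c+d*(z-c[2])/d[2]),1)
def px(f,p):
    return cv2.projectPoints(np.float64([p]),f["rvec"],f["tvec"],f["K"],None)[0].ravel()
def crop(f,x0,y0,x1,y1,name,s):
    cv2.imwrite(name,cv2.resize(f["color"][y0:y1,x0:x1,::-1],None,fx=s,fy=s,interpolation=cv2.INTER_CUBIC))
E
python3 - <<'E'
from h import *
f=viewer.grab_frame("top"); s=512/800
for n,u,v,z in [("redtag",508,244,120),("bluetag",290,270,120),("fin",402,197,191),("pinkfin",412,289,191),("tray",613,291,0),("box a",465,255,60),("b",540,263,60),("c",533,338,60),("d",456,330,60),("tin",286,175,95),("carton",503,170,55),("cardb",690,240,150),("pinktray",590,450,0),("jar",265,229,55)]:
    print(n,w(f,u*s,v*s,z))
crop(f,365,155,425,215,"pics/tray_top.png",7)
g=viewer.grab_frame("side"); crop(g,255,295,345,380,"pics/tray_side.png",5)
a=cv2.imread("pics/tray_top.png");b=cv2.imread("pics/tray_side.png")
cv2.imwrite("pics/tray1.png",np.hstack([cv2.resize(a,(400,400)),cv2.resize(b,(400,400))]))
print(b.shape)
E
```

```text
redtag [ 603.8 -191.5  120. ]
bluetag [554.3 195.3 120. ]
fin [666.1  -2.5 191. ]
pinkfin [508.1 -20.  191. ]
tray [ 542.1 -413.3    0. ]
box a [ 597.8 -120.8   60. ]
b [ 583.2 -260.3   60. ]
c [ 442.7 -243.6   60. ]
d [ 456.5 -102.9   60. ]
tin [739.9 213.3  95. ]
carton [ 766.7 -195.7   55. ]
cardb [ 604.8 -501.2  150. ]
pinktray [ 239.8 -356.4    0. ]
jar [647.4 257.   55. ]
(425, 450, 3)
```

View pics/tray1.png

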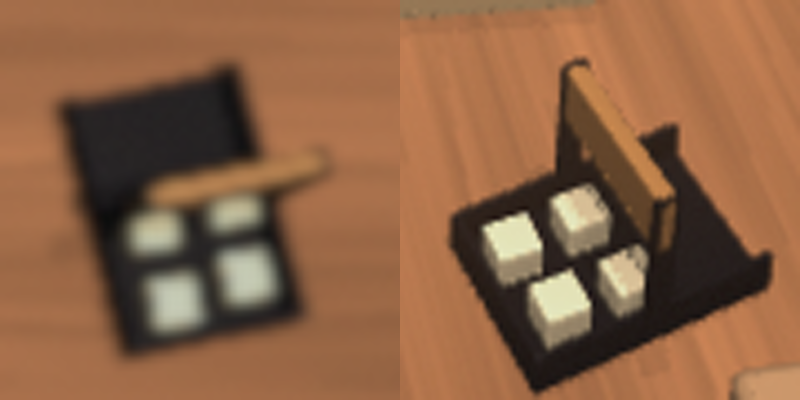

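```bash
python3 - <<'E'
from h import *
f=viewer.grab_frame("top"); g=viewer.grab_frame("side"); s=512/800
T=lambda u,v,z:w(f,365+u*.15,155+v*.15,z)
S=lambda u,v,z:w(g,255+(u-400)*90/400,295+v*85/400,z)
print("bar L,R",T(150,193,85),T(323,160,85)); print("bar side far,near",S(578,70,85),S(668,200,85))
for n,u,v,z in [("nearL",125,350,20),("nearR",300,318,20),("farL",65,105,20),("farR",235,65,20)]: print(n,T(u,v,z))
print("near corner side",S(540,388,0),S(452,238,0))
for z in(0,100,200):print("cardboard base",w(f,695*s,300*s,z),w(f,695*s,185*s,z),"top",w(f,732*s,170*s,z),w(f,725*s,300*s,z))
print("cb side",w(g,517*s,590*s,150),w(g,620*s,570*s,150), w(g,517*s,590*s,100))
E
```

```text
bar L,R [ 532.8 -372.1   85. ] [ 547.6 -446.2   85. ]
bar side far,near [ 529.4 -374.3   85. ] [ 545.  -446.4   85. ]
nearL [ 474.2 -378.4   20. ]
nearR [ 489.  -456.8   20. ]
farL [ 585.4 -356.3   20. ]
farR [ 604.4 -433.7   20. ]
near corner side [ 490.4 -457.2    0. ] [ 472.2 -378.6    0. ]
cardboard base [ 525.3 -570.9    0. ] [ 758.1 -586.5    0. ] top [ 789.8 -662.4    0. ] [ 525.7 -628.8    0. ]
cardboard base [ 508.1 -525.5  100. ] [ 722.2 -539.8  100. ] top [ 751.4 -609.6  100. ] [ 508.4 -578.7  100. ]
cardboard base [ 490.9 -480.   200. ] [ 686.4 -493.1  200. ] top [ 713.  -556.9  200. ] [ 491.2 -528.6  200. ]
cb side [ 517.9 -571.5  150. ] [ 625.7 -572.7  150. ] [ 536.1 -539.5  100. ]
```

```bash
python3 -m jog '[[[0,0,0],-6.6,1],[[5,-0.9,0.7],0,1],[[5.5,-0.9,0.7],0,1],[[5.5,-0.9,0.7],0,1],[[5.5,-0.9,0.7],0,1],[[5.5,-0.9,0.7],0,1],[[5.5,-0.9,0.7],0,1],[[5,-0.9,0],0,1],[[0,0,0],0,1]]' 20
```

```text
time_s: 1.42
ee_pos: [500.9, -328.4, 188.5]
ee_rot: [179.9, 0.0, 24.6]
force: [-0.8, 0.3, 0.6]
gripper_width: 91.5
```

```bash
cat >> h.py <<'E'
def go(x,y,z,yaw=None):
    """shift in cm (tool axes after the turn) and turn in deg to reach a target; tool pointing down"""
    from workcell import telemetry
    s=telemetry.state(); a=s["ee_rot"][2]; yaw=a if yaw is None else yaw
    d=np.array([x,y,z])-s["ee_pos"]; c,n=np.cos(np.radians(yaw)),np.sin(np.radians(yaw))
    print("turn",round(a-yaw,1),"shift cm",np.round([d[0]*c+d[1]*n,d[0]*n-d[1]*c,-d[2]],1)/10, "rot",np.round(s["ee_rot"],1))
E
sed -i 's/np.round(\[d\[0\]\*c+d\[1\]\*n,d\[0\]\*n-d\[1\]\*c,-d\[2\]\],1)\/10/np.round(np.array([d[0]*c+d[1]*n,d[0]*n-d[1]*c,-d[2]])\/10,2)/' h.py
python3 -m jog '[[[0,0,0],10.7,1],[[0,0,0],3,1],[[1,4.2,0],0,1],[[1,4.2,0],0,1],[[0,0,0],0,1],[[0,0,0],0,1]]'; python3 -c "
from h import *
go(538,-408.5,150,11.3)"
```

```text
time_s: 2.17
ee_pos: [530.8, -411.5, 188.0]
ee_rot: [180.0, 0.3, 10.3]
force: [-0.5, 0.8, -0.6]
gripper_width: 91.7
turn -1.0 shift cm [ 0.76 -0.15  3.8 ] rot [180.    0.3  10.3]
```

```bash
python3 -m jog '[[[0.75,-0.15,3],-1,1],[[0,0,3],0,1],[[0,0,1.2],0,1],[[0,0,0],0,1]]'; python3 -c "
from h import *
go(538,-408.5,70,11.3)
f=viewer.grab_frame('top'); g=viewer.grab_frame('side')
crop(f,355,135,435,215,'pics/a.png',5); crop(g,255,270,345,360,'pics/b.png',5)
a=cv2.resize(cv2.imread('pics/a.png'),(400,400));b=cv2.resize(cv2.imread('pics/b.png'),(400,400))
cv2.imwrite('pics/t2.png',np.hstack([a,b]))"
```

```text
time_s: 2.68
ee_pos: [535.5, -407.1, 116.5]
ee_rot: [179.9, 0.3, 11.3]
force: [0.3, 0.3, 0.0]
gripper_width: 91.2
turn 0.0 shift cm [0.22 0.18 4.65] rot [179.9   0.3  11.3]
```

View pics/t2.png

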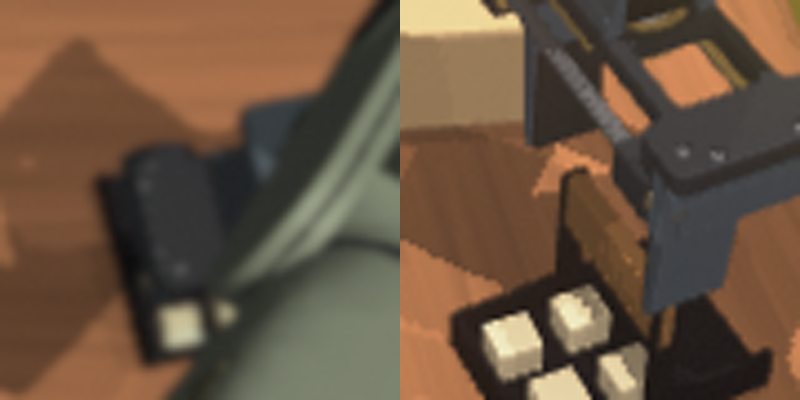

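The side crop shows the fingers straddling the bar's two ends: near finger tip at about (655,305), and the bar end at (668,300). I'll go down gently.

```bash
python3 -m jog '[[[0.22,0.18,1],0,1],[[0,0,1],0,1],[[0,0,0.6],0,1],[[0,0,0],0,1]]'; python3 -c "
from h import *
go(538,-408.5,70,11.3)"; python3 -m jog '[[[0,0,0.8],0,1],[[0,0,0.8],0,1],[[0,0,0.7],0,1],[[0,0,0],0,1]]'; python3 -c "
from h import *
go(538,-408.5,70,11.3)"
```

```text
time_s: 3.28
ee_pos: [539.8, -410.0, 92.2]
ee_rot: [179.6, 0.0, 11.3]
force: [0.5, 0.4, -0.2]
gripper_width: 91.2
turn 0.0 shift cm [-0.14 -0.18  2.22] rot [179.6   0.   11.3]
time_s: 3.78
ee_pos: [539.7, -410.1, 67.3]
ee_rot: [179.7, 0.0, 11.3]
force: [-0.4, 0.2, 0.9]
gripper_width: 91.3
turn 0.0 shift cm [-0.13 -0.19 -0.27] rot [179.7   0.   11.3]
```

```bash
python3 -m jog '[[[0,0,0],0,0.7],[[0,0,0],0,0.5],[[0,0,0],0,0.5],[[0,0,0],0,0.5],[[0,0,0],0,0.5],[[0,0,0],0,0.5]]' 20; python3 -m jog '[[[0,0,-1],0,0.5],[[0,0,-1],0,0.5],[[0,0,-2],0,0.5],[[0,0,-2],0,0.5],[[0,0,0],0,0.5]]'; python3 -c "
from h import *
g=viewer.grab_frame('side'); crop(g,235,250,355,370,'pics/t3.png',4)"
```

```text
time_s: 4.53
ee_pos: [539.7, -409.7, 67.3]
ee_rot: [179.7, 0.0, 11.3]
force: [0.3, 0.5, -1.4]
gripper_width: 79.7
time_s: 5.15
ee_pos: [540.0, -410.0, 131.6]
ee_rot: [179.6, -0.0, 11.3]
force: [-0.2, -0.5, -1.7]
gripper_width: 79.5
```

View pics/t3.png

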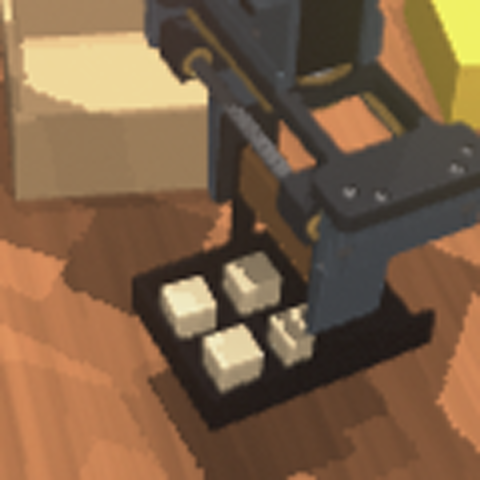

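```bash
python3 -m jog '[[[0,0,-1.5],0,0.5],[[-1,0,-2],3,0.5],[[-1,-0.5,-1.5],5,0.5],[[-1,-1,0],5,0.5],[[0,-1,0],4,0.5],[[0,0,0],0,0.5]]'; python3 -c "
from h import *
go(508,-181,175,-6.6)"
```

```text
time_s: 5.95
ee_pos: [507.1, -387.5, 182.1]
ee_rot: [179.8, 0.2, -6.2]
force: [-0.9, -0.5, -2.1]
gripper_width: 79.7
turn 0.4 shift cm [ -2.28 -20.52   0.71] rot [179.8   0.2  -6.2]
```

```bash
python3 -m jog '[[[-0.3,-1.5,0],0.4,0.5],[[-0.4,-2.5,0],0,0.5],[[-0.4,-3,0],0,0.5],[[-0.3,-3,0],0,0.5],[[-0.3,-3,0],0,0.5],[[-0.2,-3,0],0,0.5],[[-0.2,-2.5,0],0,0.5],[[-0.1,-1.5,0],0,0.5],[[0,0,0],0,0.5]]'; python3 -c "
from h import *
go(508,-181,145,-6.6)
f=viewer.grab_frame('top'); g=viewer.grab_frame('side')
crop(f,270,130,370,230,'pics/a.png',4); crop(g,215,190,335,310,'pics/b.png',4)
a=cv2.resize(cv2.imread('pics/a.png'),(400,400));b=cv2.resize(cv2.imread('pics/b.png'),(400,400))
cv2.imwrite('pics/t4.png',np.hstack([a,b]))"
```

```text
time_s: 7.08
ee_pos: [506.3, -176.1, 180.9]
ee_rot: [179.9, 0.3, -6.3]
force: [0.4, 0.2, -1.9]
gripper_width: 80.1
turn 0.3 shift cm [0.22 0.46 3.59] rot [179.9   0.3  -6.3]
```

View pics/t4.png

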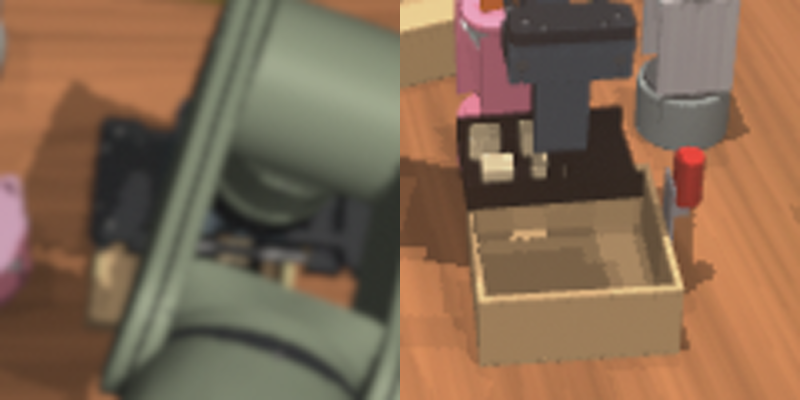

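```bash
python3 -m jog '[[[0.1,0.2,1.5],0.3,0.5],[[0.1,0.2,1.5],0,0.5],[[0,0,1],0,0.5],[[0,0,0.7],0,0.5],[[0,0,0],0,0.5]]'; python3 -m jog '[[[0,0,0.5],0,0.5],[[0,0,0.5],0,0.5],[[0,0,0],0,0.5]]';  python3 -c "
from h import *
go(508,-181,106,-6.6)"
```

```text
time_s: 7.8
ee_pos: [507.0, -184.1, 128.9]
ee_rot: [179.9, 0.4, -6.9]
force: [-0.4, 0.9, -2.0]
gripper_width: 79.9
time_s: 8.18
ee_pos: [511.6, -185.3, 122.1]
ee_rot: [179.8, -0.3, -6.9]
force: [1.3, -0.4, -2.2]
gripper_width: 79.6
turn -0.3 shift cm [-0.4  -0.39  1.61] rot [179.8  -0.3  -6.9]
```

```bash
python3 -m jog '[[[-0.2,-0.2,0.5],0,0.5],[[-0.1,-0.2,0.4],0,0.5],[[0,0,0.4],0,0.5],[[0,0,0.3],0,0.5],[[0,0,0],0,0.5]]';  python3 -c "
from h import *
go(508,-181,105,-6.6)
g=viewer.grab_frame('side'); crop(g,215,180,335,310,'pics/t5.png',4.5)"
```

```text
time_s: 8.8
ee_pos: [517.9, -184.9, 112.0]
ee_rot: [179.3, -1.6, -6.9]
force: [0.8, -0.8, 1.1]
gripper_width: 79.9
turn -0.3 shift cm [-1.03 -0.27  0.7 ] rot [179.3  -1.6  -6.9]
```

View pics/t5.png

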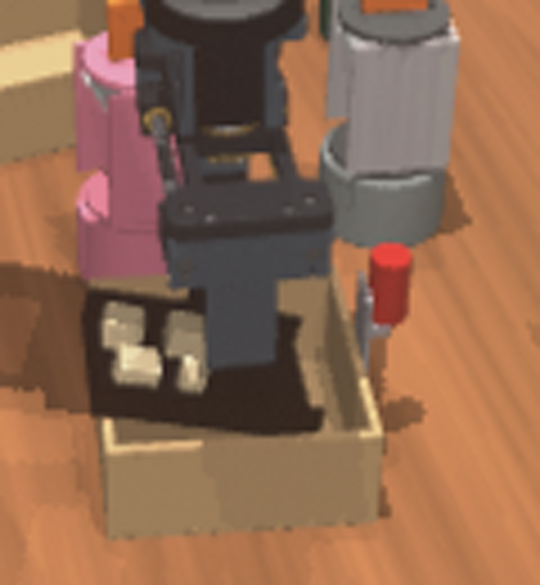

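```bash
python3 -m jog '[[[-0.4,-0.1,0.3],0,0.5],[[-0.4,-0.1,0.3],0,0.5],[[-0.4,0,0.3],0,0.5],[[-0.2,0,0.3],0,0.5],[[0,0,0],0,0.5]]';  python3 -c "
from h import *
go(508,-181,104,-6.6)
g=viewer.grab_frame('side'); crop(g,215,180,335,310,'pics/t6.png',4.5)"
```

```text
time_s: 9.48
ee_pos: [517.1, -185.1, 105.8]
ee_rot: [179.0, -3.5, -7.0]
force: [1.2, -1.4, 0.6]
gripper_width: 80.0
turn -0.4 shift cm [-0.95 -0.3   0.18] rot [179.   -3.5  -7. ]
```

View pics/t6.png

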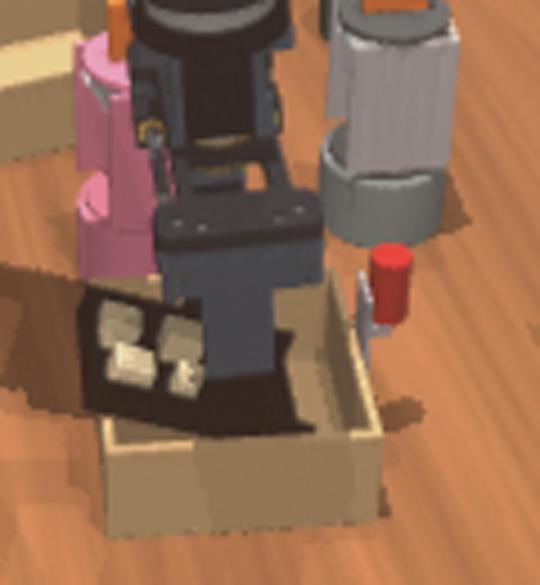

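```bash
python3 -m jog '[[[-0.6,-0.1,0],0,0.5],[[-0.6,-0.1,0],0,0.5],[[-0.6,0,0],0,0.5],[[0,0,0.2],0,0.5],[[0,0,0],0,0.5]]';  python3 -c "
from h import *
go(508,-181,104,-6.6)
g=viewer.grab_frame('side'); crop(g,215,180,335,310,'pics/t7.png',4.5)"
```

```text
time_s: 10.15
ee_pos: [510.3, -184.2, 108.3]
ee_rot: [178.8, -5.2, -7.1]
force: [3.3, -0.8, 2.0]
gripper_width: 79.7
turn -0.5 shift cm [-0.26 -0.29  0.43] rot [178.8  -5.2  -7.1]
```

View pics/t7.png

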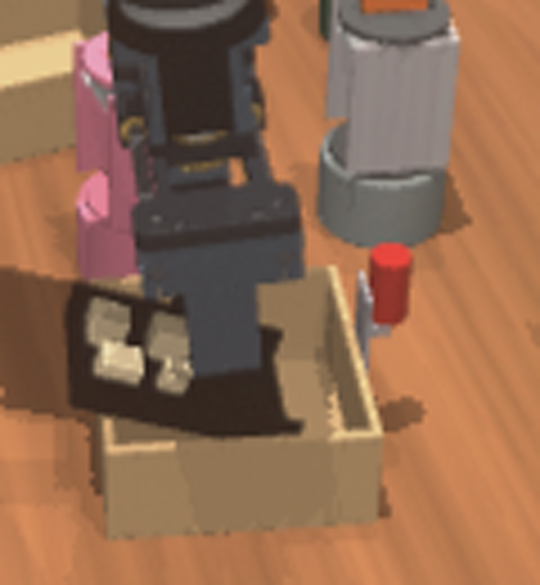

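```bash
cat >> h.py <<'E'
def tilt():
    g=viewer.grab_frame('side'); h=cv2.cvtColor(g['color'],cv2.COLOR_RGB2HSV)
    m=((h[...,1]<95)&(h[...,2]>165)).astype(np.uint8); m[:,:225]=0; m[:,320:]=0; m[:220]=0; m[:,:]*=1; m[300:]=0
    n,l,s,c=cv2.connectedComponentsWithStats(m)
    print([(tuple(np.round(c[i]).astype(int)),int(s[i,4])) for i in range(1,n) if s[i,4]>12])
E
python3 -c "
from h import *
tilt()"
python3 -m jog '[[[0,0,0],0,0.5],[[0,0,0.3],0,0.5],[[-0.2,0,0.3],0,0.5],[[-0.2,0,0.3],0,0.5],[[-0.2,0,0.2],0,0.5],[[0,0,0],0,0.5]]' 8;  python3 -c "
from h import *
go(505,-184,104,-6.6);tilt()"
```

```text
[((np.int64(241), np.int64(260)), 71)]
time_s: 11.0
ee_pos: [509.3, -185.8, 96.6]
ee_rot: [178.6, -5.7, -7.1]
force: [3.5, -1.7, 1.5]
gripper_width: 80.3
turn -0.5 shift cm [-0.44 -0.13 -0.74] rot [178.6  -5.7  -7.1]
[((np.int64(278), np.int64(264)), 52), ((np.int64(279), np.int64(273)), 78)]
```

```bash
python3 -m jog '[[[0,0,0],0,0.5],[[0,0,0],0,0.5],[[0,0,-1],0,0.5],[[0.3,0,-1.5],0,0.5],[[0.3,0,-2],0,0.5],[[0.3,0,-1.5],0,0.5],[[0,0,0],0,0.5]]' 30;  python3 -c "
from h import *
go(508,-184,104,-6.6);tilt()
g=viewer.grab_frame('side'); crop(g,215,170,335,310,'pics/t8.png',4.2)"
```

```text
time_s: 11.92
ee_pos: [501.1, -181.0, 153.3]
ee_rot: [178.9, -4.0, -7.0]
force: [0.2, 0.9, -2.2]
gripper_width: 80.2
turn -0.4 shift cm [0.72 0.22 4.93] rot [178.9  -4.   -7. ]
[((np.int64(286), np.int64(265)), 39), ((np.int64(276), np.int64(270)), 85), ((np.int64(289), np.int64(274)), 33)]
```

View pics/t8.png

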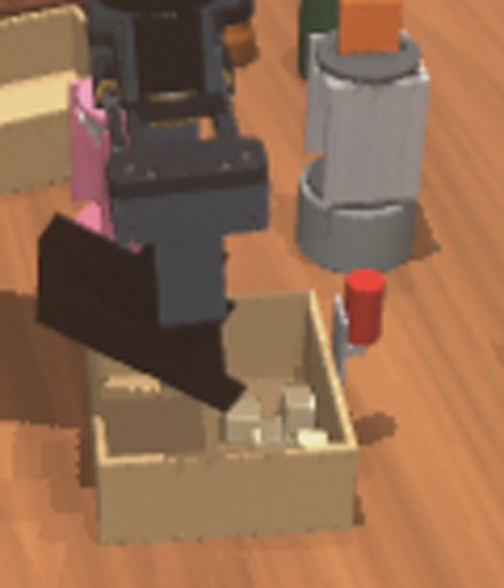

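```bash
python3 -m jog '[[[0,0,-2],0,0.5],[[0,1,-2.5],0,0.5],[[0,3,0],0,0.5],[[0,4,0],0,0.5],[[0,4,0],0,0.5],[[0,4,0],0,0.5],[[0,4,0],0,0.5],[[0,2,0],0,0.5],[[0,0,0],0,0.5]]';  python3 -c "
from h import *
go(530,-405,110,0)"
```

```text
time_s: 13.15
ee_pos: [461.2, -398.5, 189.2]
ee_rot: [179.7, -2.3, -6.9]
force: [0.6, 0.5, -2.2]
gripper_width: 79.7
turn -6.9 shift cm [6.88 0.65 7.92] rot [179.7  -2.3  -6.9]
```

```bash
python3 -m jog '[[[0,0,0],-6.9,0.5],[[2.3,0.2,2],0,0.5],[[2.3,0.2,2],0,0.5],[[2.3,0.2,2],0,0.5],[[0,0,1],0,0.5],[[0,0,0],0,0.5]]';  python3 -m jog '[[[0,0,0],0,0.5],[[0,0,0],0,0.5],[[0,0,0.5],0,0.5],[[0,0,0],0,0.5]]' 6; python3 -c "
from h import *
go(520,-405,70,0)"
```

```text
time_s: 13.9
ee_pos: [533.8, -393.8, 118.7]
ee_rot: [179.9, -1.9, 0.6]
force: [-0.2, 0.7, -0.2]
gripper_width: 79.7
time_s: 14.4
ee_pos: [532.9, -393.8, 116.1]
ee_rot: [179.8, -2.0, 0.5]
force: [0.0, 0.2, -1.2]
gripper_width: 80.1
turn 0.5 shift cm [-1.29  1.12  4.61] rot [179.8  -2.    0.5]
```

```bash
python3 -m jog '[[[0,0.4,1],0,0.5],[[0,0.4,1],0,0.5],[[-0.5,0,0.5],0,0.5],[[-1,0,0.4],0,0.5],[[-1,0,0.4],0,0.5],[[-1,0,0.4],0,0.5],[[-1,0,0.4],0,0.5],[[0,0,0],0,0.5]]';  python3 -c "
from h import *
go(520,-405,67,0)
g=viewer.grab_frame('side'); crop(g,225,240,355,360,'pics/t9.png',4)"
```

```text
time_s: 15.4
ee_pos: [485.6, -403.5, 70.9]
ee_rot: [179.8, -2.0, 0.5]
force: [0.3, 0.0, -1.7]
gripper_width: 79.9
turn 0.5 shift cm [3.44 0.15 0.39] rot [179.8  -2.    0.5]
```

View pics/t9.png

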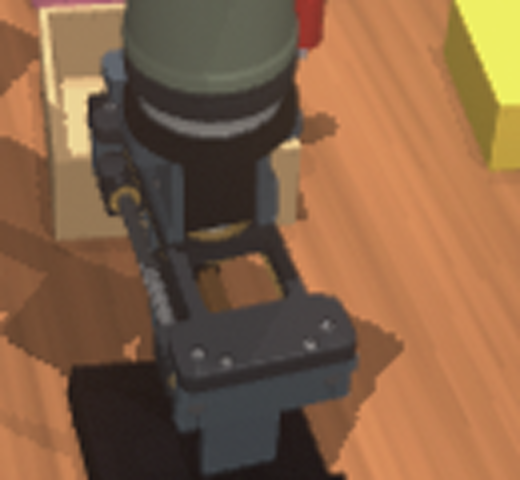

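The tray is empty and close to level, just above the counter. I'll lower it, open, and lift off.

```bash
python3 -m jog '[[[0,0,0.3],0,0.5],[[0,0,0.2],0,0.5],[[0,0,0],0,0.5]]' 3;  python3 -m jog '[[[0,0,0],0,1],[[0,0,0],0,1],[[0,0,0],0,1],[[0,0,-1],0,1],[[0,0,-1],0,1],[[0,0,-3],0,1],[[0,0,-5],0,1],[[0,0,-6],0,1],[[0,0,-4],0,1]]'; python3 -c "
from h import *
go(666,-2.5,240)"
```

```text
time_s: 15.82
ee_pos: [487.0, -403.7, 66.0]
ee_rot: [179.7, -2.1, 0.5]
force: [0.1, 0.2, -1.3]
gripper_width: 80.1
time_s: 16.95
ee_pos: [479.1, -402.0, 272.9]
ee_rot: [179.8, -2.0, 0.5]
force: [1.1, 0.6, 0.8]
gripper_width: 91.3
turn 0.0 shift cm [ 19.06 -39.78   3.29] rot [179.8  -2.    0.5]
```

```bash
cat > m.py <<'E'
from h import *
def blobs(n):
    f=viewer.grab_frame(n); h=cv2.cvtColor(f["color"],cv2.COLOR_RGB2HSV).astype(int)
    red=((h[...,0]<4)|(h[...,0]>176))&(h[...,1]>180)&(h[...,2]>90)
    org=(h[...,0]>=8)&(h[...,0]<=16)&(h[...,1]>185)&(h[...,2]>150)
    out={}
    for k,m in(("red",red),("org",org)):
        c,l,s,ce=cv2.connectedComponentsWithStats(m.astype(np.uint8)); out[k]=[]
        for i in range(1,c):
            if s[i,4]>12:
                p=np.argwhere(l==i)[:,::-1].astype(np.float32); out[k].append((np.round(ce[i],1).tolist(),int(s[i,4]),[np.round(x,1) for x in cv2.minAreaRect(p)]))
    return f,out
if __name__=="__main__":
    for n in("top","side"):
        f,o=blobs(n); print(n)
        for k in o:
            for b in o[k]: print(k,b, w(f,*b[0],100 if k=="red" else 185))
E
python3 m.py
```

```text
top
side
```

```bash
python3 - <<'E'
from h import *
for n,P in(("top",[(325,156),(257,126)]),("side",[(301,243),(303,175)])):
    f=viewer.grab_frame(n);h=cv2.cvtColor(f["color"],cv2.COLOR_RGB2HSV)
    for p in P: print(n,p,h[p[1]-4:p[1]+5:2,p[0]].tolist(),h[p[1],p[0]-4:p[0]+5:2].tolist())
E
```

```text
top (325, 156) [[6, 164, 191], [1, 179, 199], [1, 178, 199], [1, 174, 180], [1, 96, 122]] [[8, 154, 149], [1, 177, 182], [1, 178, 199], [1, 177, 199], [5, 165, 188]]
top (257, 126) [[16, 151, 182], [17, 157, 188], [17, 160, 185], [17, 158, 184], [17, 158, 182]] [[23, 10, 102], [15, 86, 118], [17, 160, 185], [13, 125, 147], [13, 18, 100]]
side (301, 243) [[0, 3, 77], [0, 7, 78], [0, 3, 77], [165, 7, 77], [0, 7, 77]] [[165, 7, 76], [0, 3, 77], [0, 3, 77], [10, 10, 77], [10, 10, 78]]
side (303, 175) [[10, 168, 176], [10, 180, 190], [10, 181, 189], [10, 180, 188], [10, 181, 186]] [[10, 180, 191], [10, 180, 190], [10, 181, 189], [10, 179, 188], [10, 181, 187]]
```

```bash
python3 - <<'E'
from h import *
R=dict(top=dict(red=(310,340,145,172),org=(245,272,110,140)),side=dict(red=(290,312,230,258),org=(290,318,160,190)))
rays={}
for n in R:
    f=viewer.grab_frame(n); im=cv2.imread(f"pics/{n}0.png"); h=cv2.cvtColor(im,cv2.COLOR_BGR2HSV).astype(int)
    for k,(a,b,c,d) in R[n].items():
        x0,y0,x1,y1=[int(v/.64) for v in(a,c,b,d)]; q=h[y0:y1,x0:x1]
        m=(q[...,1]>140)&(q[...,2]>120)&((q[...,0]<4)|(q[...,0]>176)) if k=="red" else (q[...,0]>7)&(q[...,0]<20)&(q[...,1]>(135 if n=="top" else 165))&(q[...,2]>135)
        cc,l,s,_=cv2.connectedComponentsWithStats(m.astype(np.uint8)); i=1+s[1:,4].argmax()
        p=(np.argwhere(l==i)[:,::-1]+[x0,y0]).astype(np.float32)*.64-.18
        ce=p.mean(0); r=cv2.minAreaRect(p); rays[n,k]=ray(f,*ce)
        print(n,k,ce,len(p),r,w(f,*ce,120 if k=="red" else 190))
        if k=="org" and n=="top":
            bx=cv2.boxPoints(r); print([w(f,*v,190) for v in bx])
for k in("red","org"):
    (c1,d1),(c2,d2)=rays["top",k],rays["side",k]
    t=np.linalg.lstsq(np.stack([d1,-d2],1),c2-c1,rcond=None)[0]; print(k,c1+t[0]*d1,c2+t[1]*d2)
E
```

```text
top red [325.29468 156.07253] 83 ((325.2600402832031, 155.98001098632812), (5.883154392242432, 5.883154392242432), 45.0) [ 604. -192.  120.]
top org [258.1583  114.68745] 612 ((257.739990234375, 120.45999908447266), (22.400009155273438, 26.879989624023438), 90.0) [697.9  -4.6 190. ]
[array([712.9,  32.3, 190. ]), array([713.2, -39.2, 190. ]), array([651.3, -39.2, 190. ]), array([650.9,  31.6, 190. ])]
side red [300.97586 241.30978] 241 ((301.260009765625, 242.6999969482422), (17.279998779296875, 7.67999267578125), 90.0) [ 594.8 -210.7  120. ]
side org [302.73837 174.85712] 442 ((302.8599853515625, 174.86000061035156), (13.44000244140625, 14.720001220703125), 90.0) [655.3 -32.3 190. ]
red [ 607.3478567  -194.1575296   107.22546345] [ 601.62139456 -193.26775082  105.58807103]
org [700.67245243  -4.64601313 182.54102543] [667.98657564   0.80740774 170.57185906]
```

```bash
python3 - <<'E'
from h import *
f=viewer.grab_frame("top"); print("cam",ray(f,256,192)[0])
h=cv2.cvtColor(f["color"],cv2.COLOR_RGB2HSV).astype(int)
for v in range(112,140):
    u=np.arange(246,270); m=h[v,246:270,1]>90
    print(v,''.join('#' if a>140 else '+' if a>90 else '.' for a in h[v,246:270,1]),h[v,246:270:1,0][m][:6])
E
```

```text
cam [ 310.97408655   -4.34042518 1246.88409468]
112 +##++++++#++++++++++++++ [12 12 12 12 12 12]
113 +#++#++++##+++#+++#+++++ [12 12 12 12 12 12]
114 ##++#########+###+#++### [12 12 12 12 12 12]
115 #++++#++#############+#+ [12 12 12 12 12 12]
116 +++++++++++++#++++++##+# [11 11 11 12 11 11]
117 +......+++++##++++++++++ [11 11 11 12 12 13]
118 ..........++##++++++++++ [13 15 16 15 13 12]
119 ..........++#++......... [14 16 17 16 14]
120 ..........+##+.......... [14 16 17 16]
121 ..........+##+.......... [13 16 17 16]
122 ..........+##+.......... [14 16 17 16]
123 ..........+##+.......... [15 17 17 17]
124 ..........+##+.......... [16 17 17 16]
125 ..........###+.......... [16 17 16 14]
126 ..........###+.......... [16 17 15 13]
127 .........+###+.......... [15 16 17 16 13]
128 .........+###+.......... [14 17 17 16 13]
129 .........+###+.......... [14 16 17 16 14]
130 .........+###........... [14 16 17 16]
131 .........+##+........... [14 16 16 16]
132 .........+##+........... [13 14 14 13]
133 .........+##+........... [11 11 11 11]
134 ..........+++........... [10 10 10]
135 ..........++............ [10  9]
136 ........................ []
137 ........................ []
138 ........................ []
139 ........................ []
```

```bash
python3 - <<'E'
from h import *
f=viewer.grab_frame("top")
a=w(f,258.0,118.5,191);b=w(f,256.7,131.5,191);c=w(f,257.4,125,191);print(a,b,c,np.degrees(np.arctan2(*(a-b)[1::-1])))
g=viewer.grab_frame("side");print(px(g,[667,-2,172]))
tag=np.array([604,-193]);s=c[:2];print(np.degrees(np.arctan2(*(tag-s)[::-1])))
go(c[0],c[1],235,0)
E
```

```text
[687.   -4.3 191. ] [651.2  -1.1 191. ] [669.1  -2.8 191. ] -5.107835856012789
[302.76341837 174.92543255]
-108.89460307276599
turn 0.5 shift cm [ 19.07 -39.85   3.2 ] rot [-179.9   -1.6    0.5]
```

```bash
python3 -m jog '[[[0,0,0],5.5,1],[[1.9,-4.5,0],0,1],[[1.9,-5.2,0],0,1],[[1.9,-5.2,0],0,1],[[1.9,-5.2,0],0,1],[[1.9,-5.2,0],0,1],[[1.9,-5.2,0],0,1],[[1.9,-5.2,0],0,1],[[0,0,0],0,1]]'; python3 -c "
from h import *
go(668,-2.5,220,-5)"
```

```text
time_s: 18.52
ee_pos: [646.7, -47.6, 261.7]
ee_rot: [-179.4, -0.7, -5.4]
force: [0.8, -1.3, -1.2]
gripper_width: 91.1
turn -0.4 shift cm [ 1.73 -4.68  4.17] rot [-179.4   -0.7   -5.4]
```

```bash
python3 -m jog '[[[0.9,-2.3,1],-0.4,1],[[0.9,-2.4,1],0,1],[[0,0,1],0,1],[[0,0,0],0,1],[[0,0,0],0,1]]'; python3 -c "
from h import *
go(668,-2.5,177,-5)"
```

```text
time_s: 19.15
ee_pos: [668.2, -4.1, 228.4]
ee_rot: [-179.6, -0.4, -5.1]
force: [-0.2, -0.0, 0.1]
gripper_width: 91.1
turn -0.1 shift cm [-0.03 -0.15  5.14] rot [-179.6   -0.4   -5.1]
```

```bash
python3 -m jog '[[[0,-0.1,1.5],0,1],[[0,0,1.5],0,1],[[0,0,1.2],0,0.6],[[0,0,0.7],0,0.4],[[0,0,0],0,0.3]]' 6; python3 -m jog '[[[0,0,0],0,0.2],[[0,0,0],0,0.1],[[0,0,0],0,0],[[0,0,0],0,0],[[0,0,0],0,0],[[0,0,0],0,0]]' 6; python3 -c "
from h import *
go(668,-2.5,177,-5)"
```

```text
time_s: 19.77
ee_pos: [667.9, -4.3, 175.9]
ee_rot: [-179.6, -0.3, -5.2]
force: [0.5, 0.2, -0.1]
gripper_width: 64.1
time_s: 20.52
ee_pos: [669.0, -2.1, 177.6]
ee_rot: [-179.4, -0.5, -5.2]
force: [1.1, 5.0, -1.3]
gripper_width: 8.3
turn -0.2 shift cm [-0.09  0.05  0.06] rot [-179.4   -0.5   -5.2]
```

```bash
python3 -m jog '[[[0,0,0],0,0],[[0,0,0],0,0],[[0,0,0],-4,0],[[0,0,0],-7,0],[[0,0,0],-7,0],[[0,0,0],-7,0],[[0,0,0],-7,0],[[0,0,0],0,0]]' 35; python3 -c "
from h import *
go(668,-2.5,177,71)"
```

```text
time_s: 21.52
ee_pos: [668.8, -1.1, 177.6]
ee_rot: [-179.8, -0.7, 27.9]
force: [0.3, 1.4, 0.5]
gripper_width: 8.0
turn -43.1 shift cm [-0.16 -0.03  0.06] rot [-179.8   -0.7   27.9]
```

```bash
python3 -m jog '[[[0,0,0],-7,0],[[0,0,0],-7,0],[[0,0,0],-7,0],[[0,0,0],-7,0],[[0,0,0],-7,0],[[0,0,0],-6,0],[[0,0,0],0,0],[[0,0,0],0,0]]'; python3 -c "
from h import *
go(668,-2.5,177,71)
from workcell import telemetry
s=telemetry.state();print(s['force'],s['torque'])"
```

```text
time_s: 22.52
ee_pos: [667.9, -0.2, 177.6]
ee_rot: [179.9, -0.8, 69.0]
force: [1.1, 2.0, 0.0]
gripper_width: 7.8
turn -2.0 shift cm [-0.21  0.08  0.06] rot [179.9  -0.8  69. ]
[1.08785059 2.01644163 0.00612686] [-0.24636926  0.23616344 -0.12055045]
```

```bash
python3 -m jog '[[[-0.1,0,0],-2.3,0],[[0,0,0],0,0],[[0,0,0],0,0]]'; python3 -c "
from h import *
go(668,-1.5,177,71.3)
f=viewer.grab_frame('top'); g=viewer.grab_frame('side')
a=g['color'][120:384,170:390,::-1]; b=f['color'][130:250,270:410,::-1]
a=cv2.resize(a,(500,600)); b=cv2.resize(b,(300,257))
o=np.zeros((600,800,3),np.uint8); o[:,:500]=a; o[:257,500:]=b; o[257:514,500:]=cv2.resize(f['color'][90:210,200:340,::-1],(300,257))
cv2.imwrite('pics/t10.png',o)"
```

```text
time_s: 22.9
ee_pos: [667.8, -0.2, 177.6]
ee_rot: [179.9, -0.9, 71.0]
force: [1.0, 2.1, 1.0]
gripper_width: 8.0
turn -0.3 shift cm [-0.11  0.06  0.06] rot [179.9  -0.9  71. ]
```

View pics/t10.png

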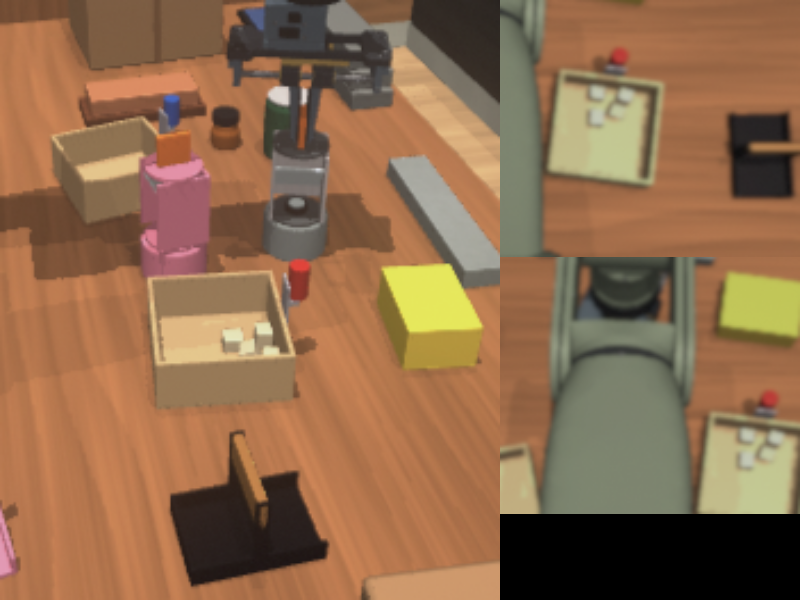

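The last picture shows:
- **Tray:** empty and flat on the counter, side view (250,530).
- **Pieces:** all four in the red-tag box, around (597,92), (625,95), (617,105) and (596,117) in the top crop.
- **Turret:** the open side of the grey turret points at the red tag, (298,200) towards (298,280).

```bash
python3 -c "
from workcell import job_done; print(job_done())"
```

```text
the job is handed in; nothing more can be done
None
```

The whole task was carried out and handed in at about 23 s on the robot's clock.

- **Pieces:** I picked up the tray by the ends of its grip bar, not across its 10 mm thickness as described, because the moves cannot tilt the tool. Pressing the rear of the tray on the red-tag box's wall pivoted it lip-down. The last picture shows all four pieces in the box.
- **Tray:** It is empty and flat on the bare counter, near where it started.
- **Mirror:** I gripped the fin at 35 N (8 mm opening) and turned it about 76°, and handed in while still holding it. The tool yaw reads 71.0°. The bearing to the tag, from the measured positions, is about 71.3°. That difference is roughly 1 mm at the tag, so my main doubt is the few millimetres of error in those positions, against the 15 mm limit.
- **Bystanders:** I never went near the four bystanders. The last picture shows no sign they moved.

Some readings disagreed. While tipping, the tool was pushed up to 10 mm sideways and tilted nearly 6° by contact with the wall, with only a few newtons on the wrist. I could not see through the stand's camera, so the centring rests on geometry and the side view alone.

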